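Line the reagent vessels up by height on the bench tray

TASK

Take the four capped bottles and jars from the grey mat and stand them upright on the four round rubber pads of the tray, one to a pad and centred on it, in order of height: the shortest on the pad at the end where the timer lies, the tallest at the other end. Do not knock any of them over, and leave the timer and the empty beaker where they are.

Things in the scene. Friction and masses are not known exactly. Their poses are not given: they have to be found in the camera images.
- amber_jar: Dark brown jar with a black screw cap; the shortest of the four vessels: 89 mm tall, body 52 mm across and straight up to 56 mm above the underside, narrowing above that, cap 45 mm across (top 17 mm). It starts, like the other vessels and the beaker, on a thin grey mat (top 2 mm above the worktop) on the right. Loose, about 0.14 kg. Origin: centre of the underside, z up; round, so its turn does not matter.
- glass_bottle: Clear glass bottle with pale contents and a narrow blue screw cap: 114 mm tall, second shortest; body 56 mm across and straight up to 64 mm above the underside, narrowing above that, cap 38 mm across (top 28 mm). Loose, about 0.24 kg. Origin: centre of the underside, z up; round, so its turn does not matter.
- white_jar: White jar with a wide blue screw cap: 129 mm tall, second tallest; body 68 mm across and straight up to 82 mm above the underside, narrowing above that, cap 56 mm across (top 26 mm). Loose, about 0.2 kg. Origin: centre of the underside, z up; round, so its turn does not matter.
- mark_1: Flat round black rubber pad, 74 mm across and 3 mm thick, fixed on the plate of the tray, its top 11 mm above the worktop. Origin: centre of its underside (8 mm above the worktop), z up. The leftmost (largest y) of the row of four; the pads are 79 to 91 mm apart, centre to centre.
- mark_2: Flat round black rubber pad, 74 mm across and 3 mm thick, fixed on the plate of the tray, its top 11 mm above the worktop. Origin: centre of its underside (8 mm above the worktop), z up. Second from the left. The tray is a low grey plate, 100 x 350 mm, 8 mm high, turned by up to 0.12 rad.
- mark_3: Flat round black rubber pad, 74 mm across and 3 mm thick, fixed on the plate of the tray, its top 11 mm above the worktop. Origin: centre of its underside (8 mm above the worktop), z up. Third from the left. A thin steel lip rail runs along the far edge of the tray, 44 mm from its centre line, 23 mm above the worktop.
- mark_4: Flat round black rubber pad, 74 mm across and 3 mm thick, fixed on the plate of the tray, its top 11 mm above the worktop. Origin: centre of its underside (8 mm above the worktop), z up. The rightmost of the row of four (smallest y). A loaded shelf hangs over the back of the bench (x above 0.64 m, its board 0.45 m above the worktop): swing the arm sideways close to the robot.
- timer: Small flat white bench timer with a screen and buttons, 62 x 65 x 18 mm, lying on the worktop just beyond one end of the tray, left or right (about 90 mm from the centre of the end pad); a white weighing boat lies beyond the other end. Loose, not to be moved. Origin: centre of its underside.
- beaker: Empty clear glass beaker, 60 mm across and 74 mm tall, standing among the vessels. Not part of the row, not to be moved. Loose. Origin: centre of its underside, z up.
- slim_bottle: White bottle with a blue screw cap: 149 mm tall, the tallest; body 60 mm across and straight up to 97 mm above the underside, narrowing above that, cap 51 mm across (top 30 mm). Loose, about 0.2 kg. Origin: centre of the underside, z up; round, so its turn does not matter.

How it is judged:
By the outcome, as a careful person would: the job done as asked, in the order asked, and still so for the second after the job is handed in, with the robot touching nothing.
It also fails if it takes over 141 s, if anything falls off the work surface, if the arm or the gripper's body presses on something with over 40 N, if the wrist force passes 120 N, or if a joint passes its speed limit or range.

ROBOT

A 7-joint arm with a two-finger parallel gripper is mounted at the origin on a cart in front of the work surface, level with it; the furniture and walls round the work are solid. World frame = base frame: x ahead of the robot, y to its left, z up, the work surface at z = 0. Lengths are in m, angles in rad, forces in N, time in s.
With the tool pointing down it reaches from about 0.4 to 0.925 m from the base axis. Payload 5.6 kg.
Tool frame: the origin (TCP) lies midway between the tips of the shut fingers; the grasp point (between the pads) lies behind it (manip.pinch_z is the z of the grasp point in the tool frame, in m); z points along the fingers, x is the direction in which the jaws open and shut, and the axes are right-handed (so a half turn about z gives the same grasp; the last joint's range is limited). The gripper opens to 85 mm and grips with 20 to 120 N. Pads are 22 mm wide; open, the fingers measure 114 mm over their backs; the gripper's body (76 mm by 85 mm) begins 54 mm behind the grasp point. The pads swing forward as they close: fully open they stand 13 mm farther back than shut.
Start: joints at [-1.312, 0.468, -0.012, 1.603, 0.006, 1.071, -0.056], TCP at [0.193, 0.621, 0.231] pointing down, gripper open.
Joint ranges: [-2.53, 2.53], [-0.31, 2.02], [-1.57, 1.55], [0.28, 2.44], [-1.29, 4.43], [0.15, 1.84], [-2.92, 2.92]. Speed limits (rad/s): [2.57, 2.57, 3.14, 3.14, 3.14, 3.14, 3.14].

INTERFACE

Orientations are given as a 3x3 rotation matrix whose columns are the frame's x, y, z axes.
In Python, from rig import manip, imaging, models gives the robot as it stands.
- The arm moves only by the shell command python3 -m creep 'ROWS'. ROWS is JSON, a list of rows, each a list of 3 entries, a list of its own where there are three numbers: the shift along the tool's x, y, z in m, then the turn, a rotation vector about the tool's x, y, z in degrees, then the closure, from -1 (fully open) to 1 (shut). In form: [[[tx, ty, tz], [wx, wy, wz], hand], ...]. A call has 1 to 5 rows; each row is the pose to reach, as a shift and turn from the pose commanded when the call began, along the tool's axes at that moment; what a row does not reach only later rows make up. A row lasts 1/12 s, in which the tool goes at most 41.7 mm and 7.16 degrees, less where a joint would pass 70% of its speed; a pose out of reach is approached as far as the arm can. A call with a gripper value outside its range is refused whole. The fingers move at their own pace and stop on an object; the grip force is fixed at half the most. Time passes only in rows, so rows that repeat a pose let the fingers close. It gives the time, the measured TCP pose, the force and the opening at its end, in the units of the state.
- manip.state(): the state, without advancing time (a new reading comes with each control period).
- imaging.snapshot(name): name is "scene" or "top"; returns a dict with "image" (480x640x3 uint8, blue, green, red), "range_z" (480x640 float32, m along the optical axis (not along the pixel's ray), 0 where there is no reading), "K" (3x3 intrinsics, pixels), "dist_coeffs" ([k1, k2, p1, p2, k3] as OpenCV has them; the pictures are not rectified), "rvec" (rotation vector, rad) and "tvec" (3), from world to camera coordinates, as OpenCV has them. Camera axes: x right, y down, z forward; pixel columns grow to the right and rows downward; lengths in m; the calibration is good to about 2 mm. A picture is of the moment at which its call begins.
- manip.job_done(): hands the job in, once; it reports no verdict.
Trained networks look in the newest picture that a camera, given by its name, has taken for a name from the list of things; names that differ only in an ending like _2 or _b are one class to them, and where a whole thing is asked for, a point or a joint stands for the part that bears it (a point fixed in the world has none). Each returns a list of dicts, best first, with "p" (0 to 1); they miss things now and then, are a little off and sometimes report something else, mostly with a low value. They report only what shows in the picture. A call takes as long as a camera call.
- models.spot_in(camera, label): "position" ([x, y, z] in m, in world coordinates, good to about 4 mm: the middle of the surface that is visible of it).
- models.pinpoint(camera, label): "position" ([x, y, z] in m, in world coordinates, good to about 4 mm: a listed point, or the origin of a listed thing).
The state is a dict: "time": time; "joint_positions": joint angles; "qd": joint speeds; "effort": joint torques, N m; "tcp_pos": TCP position; "tool_rot": TCP orientation; "ft_force": force on the tool from outside, world axes, zero at the start; "wrist_torque": the same for the moment, N m; "opening": opening from 0.0 (shut) to 1.0 (fully open).
Only numpy, scipy, OpenCV 4.12 (cv2) and the standard library are available. Lean on these libraries where they do the work, as an engineer would, in place of code of your own. Each camera call takes 0.05 s, during which the arm holds its last target. There are 200 camera calls.

## Working session

There is one attempt and no reset: what is moved stays moved. The work goes in short steps, Python scripts to look and compute and a shell command to move; the robot and the scene stay as the last step left them, time stands still between calls to the robot, and variables do not carry over. Pictures are saved under pics/ and viewed, about 12 in all and at most 16, crops included, and the job is handed in when it is done.

```bash
ls; mkdir -p pics
python3 - <<'E'
from rig import manip, imaging, models
import cv2, numpy as np
s=manip.state(); print(s); print(manip.pinch_z)
for c in ("scene","top"):
    d=imaging.snapshot(c); cv2.imwrite(f"pics/{c}0.png",d["image"])
    R=cv2.Rodrigues(d["rvec"])[0]; print(c,"cam at",-R.T@np.ravel(d["tvec"]))
    for l in ["amber_jar","glass_bottle","white_jar","slim_bottle","beaker","timer","mark_1"]:
        for r in models.pinpoint(c,l)[:5]: print(c,l,np.round(r["position"],3),round(r["p"],2))
E
```

```text
pics
{'time': 0.0, 'joint_positions': array([-1.31196741,  0.4684092 , -0.01159243,  1.6036625 ,  0.00603486,
        1.07138507, -0.0563242 ]), 'qd': array([ 0.0001341 ,  0.00030335, -0.0008357 , -0.00097724, -0.00096807,
        0.00168723, -0.00141532]), 'effort': array([-9.63964922e-04, -5.32382619e+01,  2.08974240e-02, -2.51295483e+01,
        1.13218836e-02,  8.05186137e-03, -3.85477719e-06]), 'tcp_pos': array([0.19313399, 0.62004158, 0.23030146]), 'tool_rot': array([[ 2.97343466e-01,  9.54770503e-01, -3.87597655e-04],
       [ 9.54768840e-01, -2.97343675e-01, -1.78899762e-03],
       [-1.82333187e-03,  1.61880590e-04, -9.99998325e-01]]), 'ft_force': array([ 0.70266786, -0.60260695, -0.42674741]), 'wrist_torque': array([ 0.03620102, -0.03140643,  0.00819356]), 'opening': 0.9978877742359878}
-0.0187
scene cam at [-0.43415952 -1.25320128  0.79015028]
scene amber_jar [ 0.554 -0.327  0.002] 0.67
scene glass_bottle [ 0.481 -0.419  0.003] 0.74
scene white_jar [ 0.472 -0.25  -0.001] 0.58
scene white_jar [0.542 0.369 0.008] 0.21
scene slim_bottle [ 0.569 -0.164  0.001] 0.56
scene beaker [ 0.481 -0.078  0.002] 0.59
scene timer [0.544 0.022 0.002] 0.4
scene mark_1 [0.535 0.286 0.007] 0.7
scene mark_1 [0.53  0.112 0.002] 0.63
scene mark_1 [0.54  0.197 0.009] 0.58
scene mark_1 [0.542 0.367 0.011] 0.47
top cam at [-0.0132698  -0.07390208  1.35972513]
top amber_jar [ 0.554 -0.329  0.003] 0.95
top glass_bottle [ 0.477 -0.418  0.001] 0.8
top white_jar [ 0.468 -0.251  0.006] 0.66
top slim_bottle [ 0.572 -0.162 -0.   ] 0.83
top beaker [ 0.479 -0.077  0.003] 0.78
top timer [ 0.543  0.019 -0.   ] 0.61
top timer [0.53  0.115 0.006] 0.18
top mark_1 [0.532 0.282 0.01 ] 0.96
top mark_1 [0.541 0.369 0.006] 0.92
top mark_1 [0.535 0.201 0.008] 0.91
top mark_1 [0.531 0.114 0.006] 0.63
```

View pics/top0.png

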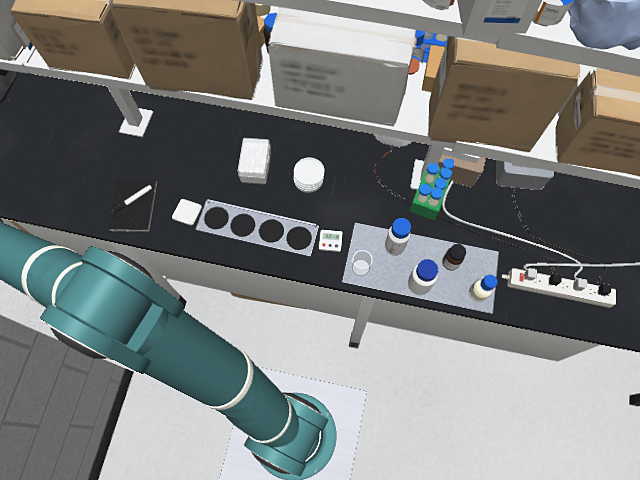

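View pics/scene0.png

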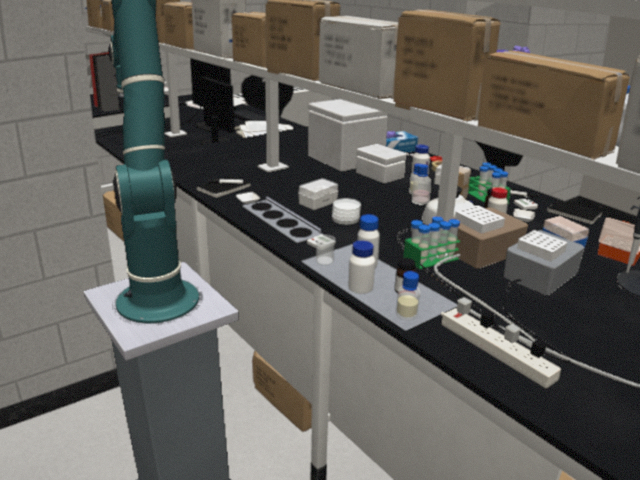

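```bash
cat > h.py <<'E'
from rig import manip, imaging, models
import cv2, numpy as np
from scipy.optimize import least_squares
def cloud(d):
    v,u=np.mgrid[:480,:640]; K=np.array(d["K"]); 
    n=cv2.undistortPoints(np.stack([u,v],-1).reshape(-1,1,2).astype(np.float64),K,np.array(d["dist_coeffs"])).reshape(480,640,2)
    R=cv2.Rodrigues(np.array(d["rvec"]))[0]; t=np.ravel(d["tvec"]); z=d["range_z"][...,None]
    P=(np.concatenate([n*z,z],-1)-t)@R; P[d["range_z"]<=0]=9
    rays=np.concatenate([n,np.ones((480,640,1))],-1)@R; C=-R.T@t
    return P,rays,C
def on_plane(rays,C,h): return C+rays*((h-C[2])/rays[...,2:3])
VES={"amber_jar":(.089,.0225),"glass_bottle":(.114,.019),"white_jar":(.129,.028),"slim_bottle":(.149,.0255)}
def cap(d,xy,top,r):
    P,rays,C=cloud(d)
    # pixels whose depth lies at cap-top height near xy; put them on the plane z=top
    m=(np.hypot(P[...,0]-xy[0],P[...,1]-xy[1])<.05)&(abs(P[...,2]-top)<.006)
    Q=on_plane(rays,C,top)[m][:,:2]
    if len(Q)<8: return None,len(Q),0
    (c,rad)=cv2.minEnclosingCircle(Q.astype(np.float32))
    return np.array(c),len(Q),(rad,Q.mean(0),np.median(P[m][:,2]))
E
python3 - <<'E'
from h import *
np.set_printoptions(precision=4,suppress=True)
pos={"amber_jar":(.554,-.328),"glass_bottle":(.479,-.418),"white_jar":(.470,-.25),"slim_bottle":(.57,-.163)}
for c in ("top","scene"):
    d=imaging.snapshot(c)
    for k,(h,r) in VES.items(): print(c,k,*cap(d,pos[k],h+.002,r))
    P,rays,C=cloud(d); W=on_plane(rays,C,.011)
    hsv=d["image"].max(-1)
    for y,x in ((.113,.531),(.199,.537),(.284,.533),(.368,.541)):
        m=((np.hypot(W[...,0]-x,W[...,1]-y)<.043)&(hsv<60)).astype(np.uint8)
        q=W[m>0][:,:2]; print(c,"pad",q.mean(0),cv2.minEnclosingCircle(q.astype(np.float32)),len(q))
    # mat/worktop height check
    m=(abs(P[...,0]-.53)<.03)&(abs(P[...,1]+.08)<.03); print("mat z",np.median(P[m][:,2]))
E
```

```text
top amber_jar [ 0.5519 -0.3256] 197 (0.02367839589715004, array([ 0.5524, -0.3262]), np.float64(0.09027559018164319))
top glass_bottle [ 0.4749 -0.4169] 136 (0.018657304346561432, array([ 0.4754, -0.4163]), np.float64(0.11442012205214347))
top white_jar [ 0.4681 -0.2488] 328 (0.028220010921359062, array([ 0.4683, -0.2488]), np.float64(0.13014538589786562))
top slim_bottle [ 0.5633 -0.1616] 245 (0.02543594315648079, array([ 0.564 , -0.1615]), np.float64(0.1500285503379889))
top pad [0.5289 0.1154] ((0.5285305976867676, 0.11528128385543823), 0.03627292811870575) 437
top pad [0.5338 0.1994] ((0.534168004989624, 0.19913381338119507), 0.03607533499598503) 430
top pad [0.5335 0.286 ] ((0.5335672497749329, 0.2854314148426056), 0.03595856577157974) 413
top pad [0.5385 0.3688] ((0.5390764474868774, 0.36862078309059143), 0.0350220687687397) 396
mat z 0.001485478081582207
scene amber_jar [ 0.548  -0.3358] 132 (0.026092184707522392, array([ 0.5477, -0.3352]), np.float64(0.08947918500687599))
scene glass_bottle [ 0.4727 -0.4203] 121 (0.0243991632014513, array([ 0.4735, -0.4232]), np.float64(0.11622784993525326))
scene white_jar [ 0.464  -0.2581] 172 (0.03136983513832092, array([ 0.4639, -0.2564]), np.float64(0.12961141700558565))
scene slim_bottle [ 0.5582 -0.1702] 126 (0.03032945655286312, array([ 0.5579, -0.169 ]), np.float64(0.14897465586642517))
scene pad [0.5275 0.1116] ((0.5278151631355286, 0.11286123096942902), 0.032355085015296936) 139
scene pad [0.5324 0.1964] ((0.5325950384140015, 0.19643548130989075), 0.0324537418782711) 122
scene pad [0.5328 0.2838] ((0.5333805084228516, 0.2840413749217987), 0.032339226454496384) 110
scene pad [0.5375 0.365 ] ((0.5379742980003357, 0.3656270205974579), 0.032505739480257034) 101
mat z -0.0010012712732815874
```

```bash
python3 -m creep '[[[-0.029,0.030,0],[0,0,7],-1],[[-0.058,0.060,0],[0,0,14],-1],[[-0.087,0.09,0],[0,0,21],-1],[[-0.116,0.12,0],[0,0,28],-1],[[-0.145,0.149,0],[0,0,35],-1]]'
cat >> h.py <<'E'
def go(x,y,z,yaw=None):
    s=manip.state(); R=s["tool_rot"]; e=R.T@(np.array([x,y,z])-s["tcp_pos"])
    print("t",round(s["time"],2),"tcp",s["tcp_pos"].round(4),"yaw",round(np.degrees(np.arctan2(R[1,0],R[0,0])),2),"tilt",np.degrees(R[:2,2]).round(2),"shift",e.round(4),"F",s["ft_force"].round(1),"open",round(s["opening"],3))
E
python3 -c "
from h import *
go(.42,.2,.23)"
```

```text
time: 1.32
tcp_pos: [0.2932, 0.4361, 0.2314]
tool_rot: [[0.795, 0.607, 0.0], [0.607, -0.795, 0.001], [0.001, -0.0, -1.0]]
ft_force: [1.5, 0.1, 1.2]
opening: 0.998
t 1.32 tcp [0.2932 0.4361 0.2314] yaw 37.36 tilt [0.01 0.03] shift [-0.0424  0.2646  0.0013] F [1.5 0.1 1.2] open 0.998
```

```bash
python3 -m creep '[[[-0.006,0.041,0],[0,0,7],-1],[[-0.012,0.081,0],[0,0,14],-1],[[-0.018,0.122,0],[0,0,21],-1],[[-0.024,0.163,0],[0,0,28],-1],[[-0.030,0.203,0],[0,0,35],-1]]' >/dev/null; python3 -m creep '[[[0.006,0.04,0],[0,0,2.4],-1],[[0.011,0.08,0],[0,0,2.4],-1],[[0.017,0.12,0],[0,0,2.4],-1],[[0.022,0.16,0],[0,0,2.4],-1],[[0.028,0.2,0],[0,0,2.4],-1]]';
python3 -c "
from h import *
go(.566,-.162,.23)"
```

```text
time: 2.15
tcp_pos: [0.4302, 0.0586, 0.2317]
tool_rot: [[1.0, 0.006, 0.001], [0.006, -1.0, 0.001], [0.001, -0.001, -1.0]]
ft_force: [0.9, 0.1, 0.3]
opening: 0.997
t 2.15 tcp [0.4302 0.0586 0.2317] yaw 0.32 tilt [0.05 0.06] shift [0.1346 0.2214 0.0016] F [0.9 0.1 0.3] open 0.997
```

```bash
python3 -m creep '[[[0.016,0.036,0],[0,0,0],-1],[[0.032,0.072,0],[0,0,0],-1],[[0.048,0.108,0],[0,0,0],-1],[[0.064,0.144,0],[0,0,0],-1],[[0.08,0.18,0],[0,0,0],-1]]' >/dev/null; python3 -m creep '[[[0.028,0.021,0],[0,0,0.3],-1],[[0.054,0.041,0],[0,0,0.3],-1],[[0.054,0.041,0],[0,0,0.3],-1],[[0.054,0.041,0],[0,0,0.3],-1]]' >/dev/null
python3 -c "
from h import *
go(.566,-.162,.115)
d=imaging.snapshot('scene'); cv2.imwrite('pics/a.png',cv2.resize(d['image'][150:350,230:500],None,fx=2.9,fy=2.9))"
```

```text
t 2.9 tcp [ 0.5658 -0.1612  0.2307] yaw -0.1 tilt [-0.05 -0.07] shift [0.0003 0.0006 0.1157] F [-0.7  0.5  0.1] open 0.997
```

View pics/a.png

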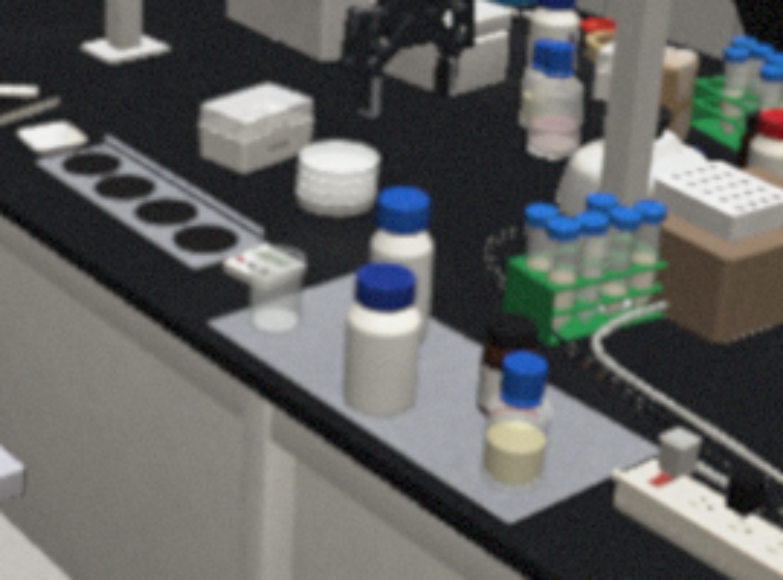

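The open fingers (375,95 and 445,80 in the crop) stand above the slim bottle's cap (404,210), and nothing is in the way. Next I descend and grip the cap.

```bash
python3 -m creep '[[[0,0,0.035],[0,0,0],-1],[[0,0,0.07],[0,0,0],-1],[[0,0,0.095],[0,0,0],-1],[[0,0,0.116],[0,0,0],-1],[[0,0,0.116],[0,0,0],-1]]' | grep -E "tcp|force"; python3 -m creep '[[[0,0,0],[0,0,0],1],[[0,0,0],[0,0,0],1],[[0,0,0],[0,0,0],1],[[0,0,0],[0,0,0],1],[[0,0,0],[0,0,0],1]]'; python3 -m creep '[[[0,0,0],[0,0,0],1],[[0,0,0],[0,0,0],1],[[0,0,0],[0,0,0],1]]'
python3 -c "
from h import *
go(.566,-.162,.115)"
```

```text
tcp_pos: [0.5619, -0.1573, 0.1116]
ft_force: [-0.7, -0.0, -0.5]
time: 3.78
tcp_pos: [0.5671, -0.1601, 0.1176]
tool_rot: [[1.0, 0.0, 0.004], [0.0, -1.0, -0.0], [0.004, 0.0, -1.0]]
ft_force: [1.2, 0.2, 6.8]
opening: 0.58
time: 4.03
tcp_pos: [0.5671, -0.1601, 0.1176]
tool_rot: [[1.0, 0.0, 0.004], [0.0, -1.0, -0.0], [0.004, 0.0, -1.0]]
ft_force: [-0.3, -0.2, 8.0]
opening: 0.58
t 4.03 tcp [ 0.5671 -0.1601  0.1176] yaw 0.02 tilt [ 0.25 -0.01] shift [-0.0011  0.0019  0.0026] F [-0.3 -0.2  8. ] open 0.58
```

```bash
python3 -m creep '[[[0,0,-0.015],[0,0,0],1],[[0,0,-0.045],[0,0,0],1],[[0,0,-0.08],[0,0,0],1],[[0,0,-0.1],[0,0,0],1],[[-0.01,-0.012,-0.1],[0,0,0],1]]' ; python3 -m creep '[[[-0.018,-0.025,0],[0,0,0],1],[[-0.036,-0.055,0],[0,0,0],1],[[-0.056,-0.085,0],[0,0,0],1],[[-0.076,-0.115,0],[0,0,0],1],[[-0.097,-0.148,0],[0,0,0],1]]' >/dev/null;  python3 -m creep '[[[0.002,-0.04,0],[0,0,0],1],[[0.004,-0.08,0],[0,0,0],1],[[0.006,-0.12,0],[0,0,0],1],[[0.008,-0.16,0],[0,0,0],1],[[0.01,-0.2,0],[0,0,0],1]]' >/dev/null
python3 -c "
from h import *
go(.539,.370,.14)"
```

```text
time: 4.45
tcp_pos: [0.559, -0.1512, 0.221]
tool_rot: [[1.0, -0.003, 0.011], [-0.003, -1.0, -0.003], [0.011, 0.003, -1.0]]
ft_force: [0.6, 0.1, -0.8]
opening: 0.579
t 5.28 tcp [0.4679 0.2021 0.2161] yaw -0.0 tilt [0.04 0.07] shift [ 0.071  -0.1678  0.0763] F [ 0.7 -1.  -2.2] open 0.582
```

```bash
python3 -m creep '[[[0.016,-0.038,0],[0,0,0],1],[[0.033,-0.078,0],[0,0,0],1],[[0.05,-0.118,0],[0,0,0],1],[[0.064,-0.15,0],[0,0,0],1],[[0.071,-0.168,0],[0,0,0],1]]' >/dev/null;  python3 -m creep '[[[0,0,0.02],[0,0,0],1],[[0,0,0.05],[0,0,0],1],[[0,0,0.065],[0,0,0],1],[[0,0,0.07],[0,0,0],1],[[0,0,0.07],[0,0,0],1]]' >/dev/null;python3 -m creep '[[[0,0,0],[0,0,0],1],[[0,0,0],[0,0,0],1]]' >/dev/null
python3 -c "
from h import *
go(.539,.370,.127)
d=imaging.snapshot('top'); cv2.imwrite('pics/b.png',cv2.resize(d['image'][150:300,150:400],None,fx=3,fy=3))
P,_,_=cloud(d)
m=(abs(P[...,0]-.53)<.06)&(abs(P[...,1]-.37)<.06)&(P[...,2]>.05)&(P[...,2]<.2); print(m.sum())
"
```

```text
t 6.28 tcp [0.5403 0.3686 0.1471] yaw -0.01 tilt [0.13 0.1 ] shift [-0.0014 -0.0013  0.0201] F [ 0.4 -0.3 -2.6] open 0.579
647
```

View pics/b.png

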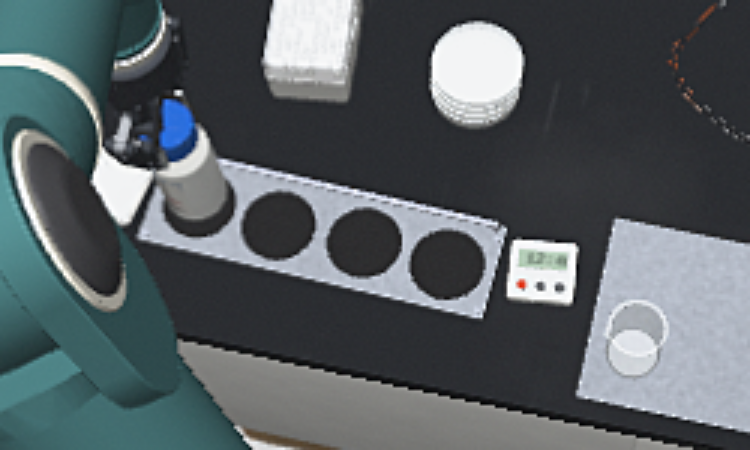

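The held slim bottle hangs just above pad 1, at (200,205) in the crop. I'll apply the small correction and lower it until it touches.

```bash
python3 -m creep '[[[-0.001,-0.001,0.008],[0,0,0],1],[[-0.001,-0.001,0.014],[0,0,0],1],[[-0.001,-0.001,0.018],[0,0,0],1],[[-0.001,-0.001,0.02],[0,0,0],1],[[-0.001,-0.001,0.02],[0,0,0],1]]'; python3 -m creep '[[[0,0,0],[0,0,0],1],[[0,0,0],[0,0,0],1]]'
```

```text
time: 6.75
tcp_pos: [0.538, 0.3697, 0.1266]
tool_rot: [[1.0, 0.0, -0.001], [0.0, -1.0, 0.001], [-0.001, -0.001, -1.0]]
ft_force: [-3.6, -0.9, 8.9]
opening: 0.582
time: 6.92
tcp_pos: [0.538, 0.3696, 0.1266]
tool_rot: [[1.0, 0.0, -0.001], [0.0, -1.0, 0.001], [-0.001, -0.001, -1.0]]
ft_force: [-4.0, -0.6, 9.5]
opening: 0.578
```

```bash
python3 -m creep '[[[0,0,0],[0,0,0],-1],[[0,0,0],[0,0,0],-1],[[0,0,0],[0,0,0],-1],[[0,0,0],[0,0,0],-1],[[0,0,0],[0,0,0],-1]]'; python3 -m creep '[[[0,0,-0.01],[0,0,0],-1],[[0,0,-0.03],[0,0,0],-1],[[0,0,-0.065],[0,0,0],-1],[[0,0,-0.09],[0,0,0],-1],[[-0.02,0.01,-0.1],[0,0,0],-1]]' >/dev/null;  python3 -m creep '[[[-0.015,0.035,0],[0,0,0],-1],[[-0.03,0.07,0],[0,0,0],-1],[[-0.045,0.105,0],[0,0,0],-1],[[-0.06,0.14,0],[0,0,0],-1],[[-0.07,0.18,0],[0,0,0],-1]]'
python3 -c "
from h import *
go(.468,-.249,.23)
d=imaging.snapshot('top'); print(*cap(d,(.539,.369),.16,.0255)); print(*cap(d,(.468,-.249),.131,.028))
for r in models.pinpoint('top','slim_bottle'): print(r)
"
```

```text
time: 7.33
tcp_pos: [0.5384, 0.3691, 0.125]
tool_rot: [[1.0, -0.0, -0.0], [-0.0, -1.0, -0.0], [-0.0, 0.0, -1.0]]
ft_force: [0.3, -0.2, -0.2]
opening: 1.001
time: 8.17
tcp_pos: [0.447, 0.1785, 0.2258]
tool_rot: [[1.0, 0.002, 0.0], [0.002, -1.0, 0.001], [0.0, -0.001, -1.0]]
ft_force: [1.3, -0.6, 0.8]
opening: 1.001
t 8.17 tcp [0.447  0.1785 0.2258] yaw 0.12 tilt [0.   0.07] shift [ 0.0202  0.4275 -0.0047] F [ 1.3 -0.6  0.8] open 1.001
[0.53499997 0.36771342] 223 (0.026093080639839172, array([0.53562734, 0.36795313]), np.float64(0.16006854786647823))
[ 0.46826404 -0.2489638 ] 325 (0.028094246983528137, array([ 0.46841274, -0.24873639]), np.float64(0.13013883808262394))
{'position': [0.5449, 0.3685, 0.0078], 'p': 0.88}
```

```bash
python3 -m creep '[[[0.001,0.03,0],[0,0,0],-1],[[0.003,0.065,0],[0,0,0],-1],[[0.005,0.105,0],[0,0,0],-1],[[0.007,0.145,0],[0,0,0],-1],[[0.01,0.185,0],[0,0,0],-1]]' >/dev/null; python3 -m creep '[[[0.003,0.04,0],[0,0,0],-1],[[0.006,0.08,0],[0,0,0],-1],[[0.008,0.12,0],[0,0,0],-1],[[0.01,0.16,0],[0,0,0],-1],[[0.012,0.2,0],[0,0,0],-1]]' >/dev/null;  python3 -m creep '[[[0.002,0.03,0],[0,0,0],-1],[[0.002,0.042,0],[0,0,0],-1],[[0.002,0.042,0],[0,0,0],-1],[[0.002,0.042,0],[0,0,0],-1]]'
python3 -c "
from h import *
go(.471,-.249,.094)
d=imaging.snapshot('scene'); cv2.imwrite('pics/c.png',cv2.resize(d['image'][170:270,220:340],None,fx=6,fy=6))
"
```

```text
time: 9.43
tcp_pos: [0.4725, -0.2482, 0.2255]
tool_rot: [[1.0, -0.002, 0.0], [-0.002, -1.0, 0.0], [0.0, -0.0, -1.0]]
ft_force: [0.3, 0.5, -0.5]
opening: 0.998
t 9.43 tcp [ 0.4725 -0.2482  0.2255] yaw -0.09 tilt [0.01 0.01] shift [-0.0015  0.0008  0.1315] F [ 0.3  0.5 -0.5] open 0.998
```

View pics/c.png

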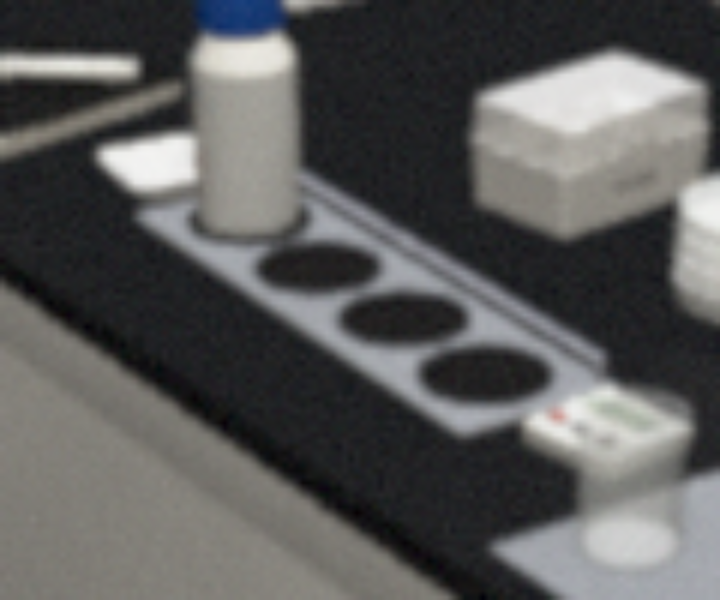

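The slim bottle stands centred on pad 1: about 10 px of pad shows on its left (192–202) and 8 px on its right (300–308). Now the white jar.

```bash
python3 -m creep '[[[-0.001,0.001,0.035],[0,0,0],-1],[[-0.001,0.001,0.075],[0,0,0],-1],[[-0.001,0.001,0.11],[0,0,0],-1],[[-0.001,0.001,0.131],[0,0,0],-1],[[-0.001,0.001,0.131],[0,0,0],-1]]' | grep -E "tcp|force"; python3 -m creep '[[[0,0,0],[0,0,0],-1],[[0,0,0],[0,0,0],1],[[0,0,0],[0,0,0],1],[[0,0,0],[0,0,0],1],[[0,0,0],[0,0,0],1]]'; python3 -m creep '[[[0,0,0],[0,0,0],1],[[0,0,0],[0,0,0],1],[[0,0,0],[0,0,0],1]]'
```

```text
tcp_pos: [0.4692, -0.2452, 0.0904]
ft_force: [-0.1, 0.5, -0.1]
time: 10.32
tcp_pos: [0.4727, -0.2492, 0.0965]
tool_rot: [[1.0, 0.0, 0.004], [0.0, -1.0, -0.0], [0.004, 0.0, -1.0]]
ft_force: [-0.3, 0.7, 6.1]
opening: 0.645
time: 10.57
tcp_pos: [0.4726, -0.2491, 0.0965]
tool_rot: [[1.0, 0.0, 0.004], [0.0, -1.0, -0.0], [0.004, 0.0, -1.0]]
ft_force: [-1.2, 1.8, 7.1]
opening: 0.642
```

```bash
python3 -m creep '[[[0,0,-0.015],[0,0,0],1],[[0,0,-0.045],[0,0,0],1],[[0,0,-0.08],[0,0,0],1],[[0,0,-0.105],[0,0,0],1],[[-0.002,-0.012,-0.11],[0,0,0],1]]' | grep -E "tcp|force" ; python3 -m creep '[[[-0.004,-0.03,0],[0,0,0],1],[[-0.008,-0.065,0],[0,0,0],1],[[-0.012,-0.105,0],[0,0,0],1],[[-0.016,-0.145,0],[0,0,0],1],[[-0.02,-0.185,0],[0,0,0],1]]' >/dev/null;  python3 -m creep '[[[0.001,-0.04,0],[0,0,0],1],[[0.002,-0.08,0],[0,0,0],1],[[0.003,-0.12,0],[0,0,0],1],[[0.004,-0.16,0],[0,0,0],1],[[0.005,-0.2,0],[0,0,0],1]]' >/dev/null; python3 -m creep '[[[0.02,-0.035,0],[0,0,0],1],[[0.04,-0.07,0],[0,0,0],1],[[0.06,-0.105,0],[0,0,0],1],[[0.074,-0.128,0],[0,0,0],1],[[0.08,-0.138,0],[0,0,0],1]]' >/dev/null; python3 -m creep '[[[0,0,0.015],[0,0,0],1],[[0,0,0.045],[0,0,0],1],[[0,0,0.07],[0,0,0],1],[[0,0,0.08],[0,0,0],1],[[0,0,0.08],[0,0,0],1]]'
python3 -c "
from h import *
go(.5355,.286,.106)"
```

```text
tcp_pos: [0.4718, -0.2404, 0.2099]
ft_force: [1.2, 0.3, -1.4]
time: 12.65
tcp_pos: [0.5327, 0.2849, 0.1225]
tool_rot: [[1.0, -0.001, -0.004], [-0.001, -1.0, -0.003], [-0.004, 0.003, -1.0]]
ft_force: [-0.8, 0.8, -2.2]
opening: 0.644
t 12.65 tcp [0.5327 0.2849 0.1225] yaw -0.03 tilt [-0.21 -0.15] shift [ 0.0028 -0.0012  0.0165] F [-0.8  0.8 -2.2] open 0.644
```

```bash
python3 -m creep '[[[0,0,0],[0,0,0],1],[[0,0,0],[0,0,0],1]]' >/dev/null
python3 -c "
from h import *
go(.5355,.286,.106)"
```

```text
t 12.82 tcp [0.5355 0.2863 0.1262] yaw -0.02 tilt [0.15 0.09] shift [-0.0001  0.0004  0.0202] F [-0.2  0.5 -1. ] open 0.643
```

```bash
python3 -m creep '[[[0,0,0.006],[0,0,0],1],[[0,0,0.012],[0,0,0],1],[[0,0,0.017],[0,0,0],1],[[0,0,0.02],[0,0,0],1],[[0,0,0.02],[0,0,0],1]]'; python3 -m creep '[[[0,0,0],[0,0,0],1],[[0,0,0],[0,0,0],1]]'
```

```text
time: 13.23
tcp_pos: [0.5344, 0.2868, 0.1056]
tool_rot: [[1.0, 0.0, -0.001], [0.0, -1.0, 0.001], [-0.001, -0.001, -1.0]]
ft_force: [-3.7, -0.1, 10.4]
opening: 0.644
time: 13.4
tcp_pos: [0.5344, 0.2868, 0.1056]
tool_rot: [[1.0, 0.0, -0.0], [0.0, -1.0, 0.001], [-0.0, -0.001, -1.0]]
ft_force: [-3.1, -1.0, 9.4]
opening: 0.644
```

```bash
python3 -m creep '[[[0,0,0],[0,0,0],-1],[[0,0,0],[0,0,0],-1],[[0,0,0],[0,0,0],-1],[[0,0,0],[0,0,0],-1],[[0,0,0],[0,0,0],-1]]'; python3 -m creep '[[[0,0,-0.01],[0,0,0],-1],[[0,0,-0.04],[0,0,0],-1],[[0,0,-0.08],[0,0,0],-1],[[0,0,-0.11],[0,0,0],-1],[[-0.02,0.01,-0.12],[0,0,0],-1]]' >/dev/null;  python3 -m creep '[[[-0.012,0.035,0],[0,0,0],-1],[[-0.024,0.07,0],[0,0,0],-1],[[-0.036,0.105,0],[0,0,0],-1],[[-0.045,0.14,0],[0,0,0],-1],[[-0.05,0.18,0],[0,0,0],-1]]'
python3 -m creep '[[[0,0.04,0],[0,0,0],-1],[[0,0.08,0],[0,0,0],-1],[[0,0.12,0],[0,0,0],-1],[[0,0.16,0],[0,0,0],-1],[[0,0.2,0],[0,0,0],-1]]' >/dev/null;python3 -m creep '[[[0.001,0.04,0],[0,0,0],-1],[[0.002,0.08,0],[0,0,0],-1],[[0.003,0.12,0],[0,0,0],-1],[[0.004,0.16,0],[0,0,0],-1],[[0.005,0.2,0],[0,0,0],-1]]' >/dev/null;python3 -m creep '[[[0.003,0.04,0],[0,0,0],-1],[[0.006,0.08,0],[0,0,0],-1],[[0.008,0.105,0],[0,0,0],-1],[[0.008,0.113,0],[0,0,0],-1],[[0.008,0.113,0],[0,0,0],-1]]' >/dev/null; python3 -m creep '[[[0,0,0],[0,0,0],-1],[[0,0,0],[0,0,0],-1]]' >/dev/null
python3 -c "
from h import *
d=imaging.snapshot('top'); print(*cap(d,(.536,.286),.140,.028)); print(*cap(d,(.539,.37),.16,.026));print(*cap(d,(.552,-.326),.091,.026))
for l in ('glass_bottle','white_jar'): print(models.pinpoint('top',l)[:1])
go(.477,-.417,.079)
d=imaging.snapshot('scene'); cv2.imwrite('pics/d.png',cv2.resize(d['image'][150:350,220:460],None,fx=3,fy=3))
"
```

```text
time: 13.82
tcp_pos: [0.5344, 0.2861, 0.1041]
tool_rot: [[1.0, -0.0, -0.0], [-0.0, -1.0, -0.0], [-0.0, 0.0, -1.0]]
ft_force: [-0.7, -0.4, -0.3]
opening: 1.003
time: 14.65
tcp_pos: [0.4632, 0.0956, 0.2249]
tool_rot: [[1.0, 0.002, 0.0], [0.002, -1.0, 0.002], [0.0, -0.002, -1.0]]
ft_force: [1.5, -0.1, -0.3]
opening: 0.999
[0.52910799 0.28630087] 294 (0.02867039106786251, array([0.52917826, 0.28715276]), np.float64(0.140082121693402))
[0.53492671 0.36749646] 236 (0.02625279687345028, array([0.53615417, 0.36694452]), np.float64(0.15994674598870862))
[ 0.55099088 -0.32689366] 165 (0.02338469959795475, array([ 0.54963747, -0.32777701]), np.float64(0.09065504291517765))
[]
[{'position': [0.5292, 0.284, 0.0159], 'p': 0.87}]
t 16.22 tcp [ 0.4782 -0.415   0.2245] yaw 0.14 tilt [0.04 0.06] shift [-0.0013  0.0021  0.1455] F [0.2 0.2 0.7] open 0.998
```

View pics/d.png

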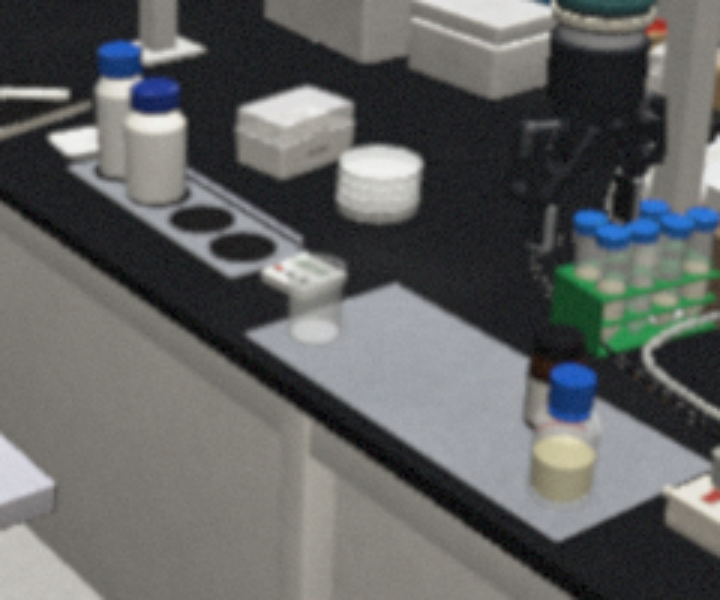

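```bash
cat >> h.py <<'E'
def patch(d,x0,x1,y0,y1,h=.011,s=.0005):
    X,Y=np.meshgrid(np.arange(y1,y0,-s),np.arange(x1,x0,-s)) # cols: y decreasing, rows: x decreasing
    W=np.stack([Y,X,np.full_like(X,h)],-1).reshape(-1,1,3)
    p=cv2.projectPoints(W,np.array(d["rvec"]),np.array(d["tvec"]),np.array(d["K"]),np.array(d["dist_coeffs"]))[0].reshape(*X.shape,2).astype(np.float32)
    return cv2.remap(d["image"],p,None,cv2.INTER_CUBIC)
E
python3 -c "
from h import *
a=[patch(imaging.snapshot(c),.46,.60,.07,.42) for c in ('top','scene')]
for im in a:
    for x,y in ((.5287,.1153),(.534,.199),(.5335,.2857),(.539,.3687)):
        cv2.circle(im,(int((.42-y)/.0005),int((.60-x)/.0005)),74,(0,0,255),1)
cv2.imwrite('pics/e.png',np.vstack(a))"
```

```text
(no output)
```

View pics/e.png

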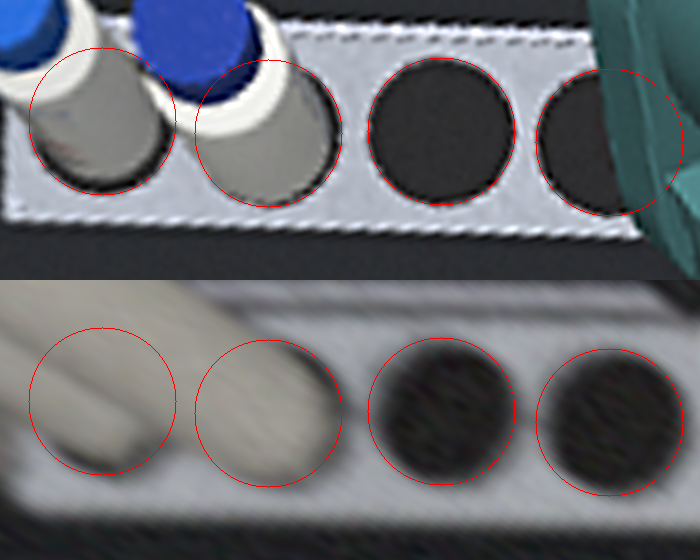

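The rectified views show both vessels a few millimetres nearer than the pad centres. The near gap of the white jar has almost closed at (268,205), and pad shows only on its far right. So camera x reads about 4 mm below robot x, and I'll use pad x + 4 mm from here. The glass bottle comes next, then I'll nudge the other two.

```bash
python3 -m creep '[[[0.001,0.002,0.035],[0,0,0],-1],[[0.001,0.002,0.075],[0,0,0],-1],[[0.001,0.002,0.115],[0,0,0],-1],[[0.001,0.002,0.136],[0,0,0],-1],[[0.001,0.002,0.136],[0,0,0],-1]]' | grep -E "tcp|force"; python3 -m creep '[[[0,0,0],[0,0,0],-1],[[0,0,0],[0,0,0],1],[[0,0,0],[0,0,0],1],[[0,0,0],[0,0,0],1],[[0,0,0],[0,0,0],1]]'; python3 -m creep '[[[0,0,0],[0,0,0],1],[[0,0,0],[0,0,0],1],[[0,0,0],[0,0,0],1],[[0,0,0],[0,0,0],1]]'
```

```text
tcp_pos: [0.4761, -0.4157, 0.0832]
ft_force: [-0.4, 1.5, 0.4]
time: 17.2
tcp_pos: [0.4792, -0.4193, 0.0899]
tool_rot: [[1.0, 0.0, 0.002], [0.0, -1.0, -0.001], [0.002, 0.001, -1.0]]
ft_force: [0.6, 0.6, 1.1]
opening: 0.46
time: 17.53
tcp_pos: [0.4792, -0.4195, 0.0901]
tool_rot: [[1.0, 0.0, 0.002], [0.0, -1.0, -0.001], [0.002, 0.001, -1.0]]
ft_force: [-0.3, 1.2, 5.7]
opening: 0.428
```

```bash
python3 -m creep '[[[0,0,-0.015],[0,0,0],1],[[0,0,-0.045],[0,0,0],1],[[0,0,-0.08],[0,0,0],1],[[0,0,-0.105],[0,0,0],1],[[-0.002,-0.012,-0.11],[0,0,0],1]]' | grep -E "tcp|force" ; python3 -m creep '[[[-0.002,-0.03,0],[0,0,0],1],[[-0.004,-0.065,0],[0,0,0],1],[[-0.006,-0.105,0],[0,0,0],1],[[-0.008,-0.145,0],[0,0,0],1],[[-0.01,-0.185,0],[0,0,0],1]]' >/dev/null;  python3 -m creep '[[[-0.003,-0.04,0],[0,0,0],1],[[-0.006,-0.08,0],[0,0,0],1],[[-0.009,-0.12,0],[0,0,0],1],[[-0.012,-0.16,0],[0,0,0],1],[[-0.013,-0.2,0],[0,0,0],1]]' >/dev/null; python3 -m creep '[[[0.015,-0.038,0],[0,0,0],1],[[0.03,-0.076,0],[0,0,0],1],[[0.046,-0.114,0],[0,0,0],1],[[0.062,-0.152,0],[0,0,0],1],[[0.078,-0.19,0],[0,0,0],1]]' >/dev/null; python3 -m creep '[[[0.004,-0.018,0],[0,0,0],1],[[0.006,-0.028,0.02],[0,0,0],1],[[0.006,-0.028,0.05],[0,0,0],1],[[0.006,-0.028,0.07],[0,0,0],1],[[0.006,-0.028,0.08],[0,0,0],1]]' >/dev/null;  python3 -m creep '[[[0,0,0],[0,0,0],1],[[0,0,0],[0,0,0],1],[[0,0,0],[0,0,0],1]]' >/dev/null
python3 -c "
from h import *
go(.538,.196,.0985)"
```

```text
tcp_pos: [0.4775, -0.4112, 0.2047]
ft_force: [-0.2, 0.1, -1.2]
t 19.87 tcp [0.5385 0.1961 0.1199] yaw -0.03 tilt [0.14 0.06] shift [-0.0006  0.0001  0.0214] F [-0.  -0.1 -0.9] open 0.428
```

```bash
python3 -m creep '[[[0,0,0.006],[0,0,0],1],[[0,0,0.012],[0,0,0],1],[[0,0,0.018],[0,0,0],1],[[0,0,0.0213],[0,0,0],1],[[0,0,0.0213],[0,0,0],1]]' >/dev/null; python3 -m creep '[[[0,0,0],[0,0,0],1],[[0,0,0],[0,0,0],1]]'
```

```text
time: 20.45
tcp_pos: [0.5378, 0.1966, 0.0991]
tool_rot: [[1.0, 0.0, 0.0], [0.0, -1.0, 0.002], [0.0, -0.002, -1.0]]
ft_force: [-5.9, -0.8, 17.8]
opening: 0.426
```

```bash
python3 -m creep '[[[0,0,0],[0,0,0],-1],[[0,0,0],[0,0,0],-1],[[0,0,0],[0,0,0],-1],[[0,0,0],[0,0,0],-1],[[0,0,0],[0,0,0],-1]]'; python3 -m creep '[[[0,0,-0.01],[0,0,0],-1],[[0,0,-0.04],[0,0,0],-1],[[0,0,-0.08],[0,0,0],-1],[[0,0,-0.11],[0,0,0],-1],[[-0.02,0.01,-0.12],[0,0,0],-1]]' >/dev/null;  python3 -m creep '[[[-0.012,0.035,0],[0,0,0],-1],[[-0.024,0.07,0],[0,0,0],-1],[[-0.036,0.105,0],[0,0,0],-1],[[-0.047,0.14,0],[0,0,0],-1],[[-0.055,0.18,0],[0,0,0],-1]]' >/dev/null
python3 -m creep '[[[0,0.04,0],[0,0,0],-1],[[0,0.08,0],[0,0,0],-1],[[0,0.12,0],[0,0,0],-1],[[0,0.16,0],[0,0,0],-1],[[0.002,0.2,0],[0,0,0],-1]]' >/dev/null;python3 -m creep '[[[0.02,0.033,0],[0,0,0],-1],[[0.043,0.066,0],[0,0,0],-1],[[0.066,0.1,0],[0,0,0],-1],[[0.088,0.13,0],[0,0,0],-1],[[0.09,0.133,0],[0,0,0],-1]]' >/dev/null; python3 -m creep '[[[0,0,0],[0,0,0],-1],[[0,0,0],[0,0,0],-1]]' >/dev/null
python3 -c "
from h import *
go(.555,-.326,.061)
d=imaging.snapshot('top'); print(*cap(d,(.538,.199),.125,.019)); print(*cap(d,(.536,.286),.140,.028)); print(*cap(d,(.539,.37),.16,.026))
cv2.imwrite('pics/f.png',patch(d,.46,.60,.07,.42))
"
```

```text
time: 20.87
tcp_pos: [0.5372, 0.1961, 0.0966]
tool_rot: [[1.0, 0.0, -0.0], [0.0, -1.0, -0.0], [-0.0, 0.0, -1.0]]
ft_force: [0.2, 0.0, 0.1]
opening: 0.997
t 22.7 tcp [ 0.5537 -0.3267  0.2169] yaw -0.04 tilt [-0.06  0.03] shift [ 0.0014 -0.0007  0.1559] F [ 0.4 -0.8 -0. ] open 0.996
[0.53194571 0.20190133] 60 (0.018438201397657394, array([0.53051339, 0.20622873]), np.float64(0.1250653146915523))
[0.52882344 0.28744239] 286 (0.028654862195253372, array([0.52958553, 0.2870641 ]), np.float64(0.14028040714656595))
[0.53482419 0.36770335] 239 (0.026256388053297997, array([0.53558805, 0.36676649]), np.float64(0.1600470529651486))
```

View pics/f.png

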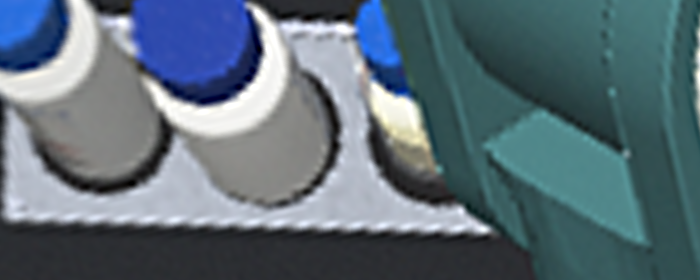

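The slim bottle and white jar stand upright. The glass bottle on pad 3 is partly hidden by the arm, at (400,130). Now I grip the amber jar by its cap.

```bash
python3 -m creep '[[[0.001,0,0.035],[0,0,0],-1],[[0.001,0,0.075],[0,0,0],-1],[[0.001,0,0.115],[0,0,0],-1],[[0.001,0,0.145],[0,0,0],-1],[[0.001,0,0.156],[0,0,0],-1]]' | grep -E "tcp|force"; python3 -m creep '[[[0,0,0],[0,0,0],-1],[[0,0,0],[0,0,0],1],[[0,0,0],[0,0,0],1],[[0,0,0],[0,0,0],1],[[0,0,0],[0,0,0],1]]'; python3 -m creep '[[[0,0,0],[0,0,0],1],[[0,0,0],[0,0,0],1],[[0,0,0],[0,0,0],1],[[0,0,0],[0,0,0],1]]'
```

```text
tcp_pos: [0.5531, -0.3229, 0.0571]
ft_force: [-0.8, 0.8, 0.2]
time: 23.58
tcp_pos: [0.5566, -0.3276, 0.0637]
tool_rot: [[1.0, 0.0, 0.003], [0.0, -1.0, -0.001], [0.003, 0.001, -1.0]]
ft_force: [-1.2, 1.7, 4.9]
opening: 0.514
time: 23.92
tcp_pos: [0.5565, -0.3275, 0.0636]
tool_rot: [[1.0, 0.0, 0.003], [0.0, -1.0, -0.001], [0.003, 0.001, -1.0]]
ft_force: [-1.1, 1.8, 7.2]
opening: 0.511
```

```bash
python3 -m creep '[[[0,0,-0.015],[0,0,0],1],[[0,0,-0.045],[0,0,0],1],[[0,0,-0.08],[0,0,0],1],[[0,0,-0.105],[0,0,0],1],[[-0.01,-0.012,-0.11],[0,0,0],1]]' | grep -E "tcp|force" ; python3 -m creep '[[[-0.016,-0.028,0],[0,0,0],1],[[-0.034,-0.062,0],[0,0,0],1],[[-0.052,-0.097,0],[0,0,0],1],[[-0.071,-0.131,0],[0,0,0],1],[[-0.09,-0.165,0],[0,0,0],1]]' >/dev/null;  python3 -m creep '[[[0,-0.04,0],[0,0,0],1],[[0,-0.08,0],[0,0,0],1],[[0,-0.12,0],[0,0,0],1],[[0,-0.16,0],[0,0,0],1],[[0,-0.2,0],[0,0,0],1]]' >/dev/null; python3 -m creep '[[[0.03,-0.024,0],[0,0,0],1],[[0.06,-0.05,0],[0,0,0],1],[[0.077,-0.0645,0.01],[0,0,0],1],[[0.077,-0.0645,0.045],[0,0,0],1],[[0.077,-0.0645,0.08],[0,0,0],1]]' >/dev/null;  python3 -m creep '[[[0,0,0],[0,0,0],1],[[0,0,0],[0,0,0],1],[[0,0,0],[0,0,0],1]]' >/dev/null
python3 -c "
from h import *
go(.533,.114,.072)"
```

```text
tcp_pos: [0.5485, -0.319, 0.178]
ft_force: [-0.2, -0.5, -1.6]
t 25.83 tcp [0.5336 0.1142 0.0932] yaw -0.06 tilt [0.15 0.04] shift [-0.0007  0.0003  0.0212] F [ 0.1  0.4 -0.7] open 0.508
```

```bash
python3 -m creep '[[[0,0,0.006],[0,0,0],1],[[0,0,0.012],[0,0,0],1],[[0,0,0.018],[0,0,0],1],[[0,0,0.0208],[0,0,0],1],[[0,0,0.0208],[0,0,0],1]]' >/dev/null; python3 -m creep '[[[0,0,0],[0,0,0],1],[[0,0,0],[0,0,0],1]]'; python3 -m creep '[[[0,0,0],[0,0,0],-1],[[0,0,0],[0,0,0],-1],[[0,0,0],[0,0,0],-1],[[0,0,0],[0,0,0],-1],[[0,0,0],[0,0,0],-1]]'; python3 -m creep '[[[0,0,-0.01],[0,0,0],-1],[[0,0,-0.045],[0,0,0],-1],[[0,0,-0.085],[0,0,0],-1],[[0,0,-0.125],[0,0,0],-1],[[0,0,-0.155],[0,0,0],-1]]' >/dev/null;  python3 -m creep '[[[-0.015,-0.038,0],[0,0,0],-1],[[-0.03,-0.076,0],[0,0,0],-1],[[-0.045,-0.114,0],[0,0,0],-1],[[-0.06,-0.152,0],[0,0,0],-1],[[-0.075,-0.19,0],[0,0,0],-1]]' >/dev/null
python3 -m creep '[[[-0.025,-0.03,0],[0,0,0],-1],[[-0.05,-0.06,0],[0,0,0],-1],[[-0.075,-0.09,0],[0,0,0],-1],[[-0.1,-0.12,0],[0,0,0],-1],[[-0.125,-0.15,0],[0,0,0],-1]]' >/dev/null
python3 -c "
from h import *
go(.533,.285,.22)
d=imaging.snapshot('top'); print(*cap(d,(.533,.115),.100,.019));print(*cap(d,(.538,.199),.125,.019)); print(*cap(d,(.536,.286),.140,.028)); print(*cap(d,(.539,.37),.16,.026))
for l in ('timer','beaker','amber_jar','glass_bottle','white_jar','slim_bottle','mark_1'): print(l,[(np.round(r['position'],3),round(r['p'],2)) for r in models.pinpoint('top',l)[:4]])
a=[patch(d,.46,.60,.07,.42),patch(imaging.snapshot('scene'),.46,.60,.07,.42)]
for im in a:
    for x,y in ((.5287,.1153),(.534,.199),(.5335,.2857),(.539,.3687)):
        cv2.circle(im,(int((.42-y)/.0005),int((.60-x)/.0005)),74,(0,0,255),1)
cv2.imwrite('pics/g.png',np.vstack(a))
"
```

```text
time: 26.42
tcp_pos: [0.5331, 0.1152, 0.0726]
tool_rot: [[1.0, 0.0, 0.001], [0.0, -1.0, 0.003], [0.001, -0.003, -1.0]]
ft_force: [-5.7, -0.2, 20.9]
opening: 0.51
time: 26.83
tcp_pos: [0.5323, 0.1146, 0.0699]
tool_rot: [[1.0, 0.0, -0.0], [0.0, -1.0, -0.0], [-0.0, 0.0, -1.0]]
ft_force: [-0.6, 1.4, -0.2]
opening: 1.0
t 28.08 tcp [0.331  0.4558 0.2259] yaw -0.01 tilt [0.01 0.03] shift [0.2021 0.1707 0.0059] F [ 0.3  0.5 -0.1] open 0.995
[0.52944827 0.11362237] 189 (0.022824177518486977, array([0.52934059, 0.11407941]), np.float64(0.09957586110813652))
[0.53417951 0.19722269] 137 (0.019656112417578697, array([0.5340155 , 0.19760474]), np.float64(0.12442222582731229))
[0.52911174 0.28613132] 291 (0.02871382236480713, array([0.52917795, 0.28710452]), np.float64(0.1399413690895356))
[0.5349853  0.36771241] 238 (0.026106679812073708, array([0.53552131, 0.36693759]), np.float64(0.15981168942872093))
timer [(array([ 0.546,  0.022, -0.004]), 0.7)]
beaker [(array([ 0.478, -0.078,  0.006]), 0.69), (array([0.535, 0.197, 0.01 ]), 0.28)]
amber_jar [(array([0.533, 0.11 , 0.008]), 0.82), (array([0.538, 0.198, 0.011]), 0.65)]
glass_bottle [(array([0.538, 0.198, 0.009]), 0.93)]
white_jar [(array([0.532, 0.287, 0.014]), 0.97)]
slim_bottle [(array([0.544, 0.369, 0.009]), 0.81)]
mark_1 [(array([0.536, 0.199, 0.009]), 0.63), (array([0.538, 0.367, 0.009]), 0.58), (array([0.533, 0.283, 0.011]), 0.53), (array([0.531, 0.114, 0.005]), 0.45)]
```

View pics/g.png

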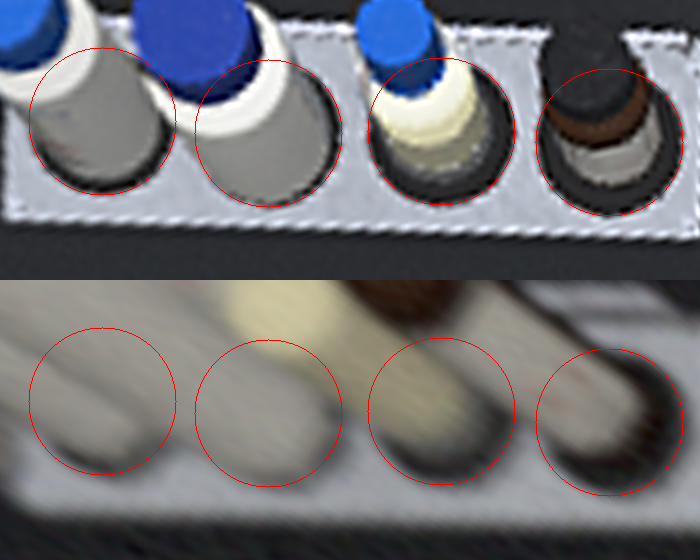

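```bash
python3 -m creep '[[[0.036,0.015,0],[0,0,0],-1],[[0.072,0.03,0],[0,0,0],-1],[[0.108,0.045,0],[0,0,0],-1],[[0.144,0.06,0],[0,0,0],-1],[[0.18,0.075,0],[0,0,0],-1]]' >/dev/null; python3 -m creep '[[[0.02,0.008,0],[0,0,0],-1],[[0.027,0.011,0],[0,0,0],-1],[[0.027,0.011,0],[0,0,0],-1],[[0.027,0.011,0],[0,0,0],-1],[[0.027,0.011,0],[0,0,0],-1]]' >/dev/null
python3 -c "
from h import *
go(.5385,.3694,.1266)"
```

```text
t 29.37 tcp [0.5377 0.3699 0.2249] yaw 0.11 tilt [-0.09  0.04] shift [0.001  0.0006 0.0983] F [-0.5 -0.4 -0.5] open 1.0
```

```bash
python3 -m creep '[[[0.001,0,0.03],[0,0,0],-1],[[0.001,0,0.065],[0,0,0],-1],[[0.001,0,0.09],[0,0,0],-1],[[0.001,0,0.098],[0,0,0],-1],[[0.001,0,0.098],[0,0,0],-1]]' | grep -E "tcp|force"; python3 -m creep '[[[0,0,0],[0,0,0],-1],[[0,0,0],[0,0,0],1],[[0,0,0],[0,0,0],1],[[0,0,0],[0,0,0],1],[[0,0,0],[0,0,0],1]]' >/dev/null; python3 -m creep '[[[0,0,0],[0,0,0],1],[[0,0,0],[0,0,0],1],[[0,0,0],[0,0,0],1],[[0,0,0],[0,0,0],1]]';  python3 -m creep '[[[0,0,-0.005],[0,0,0],1],[[0,0,-0.012],[0,0,0],1],[[0.002,0,-0.012],[0,0,0],1],[[0.004,0,-0.012],[0,0,0],1],[[0.004,0,-0.012],[0,0,0],1]]' >/dev/null; python3 -m creep '[[[0,0,0],[0,0,0],1],[[0,0,0],[0,0,0],1],[[0,0,0],[0,0,0],1],[[0,0,0],[0,0,0],1]]'
```

```text
tcp_pos: [0.5377, 0.3694, 0.1251]
ft_force: [-0.6, -0.5, 0.0]
time: 30.53
tcp_pos: [0.541, 0.3693, 0.1291]
tool_rot: [[1.0, 0.0, 0.001], [0.0, -1.0, 0.002], [0.001, -0.002, -1.0]]
ft_force: [-1.4, 0.2, 6.0]
opening: 0.576
time: 31.28
tcp_pos: [0.5442, 0.3686, 0.139]
tool_rot: [[1.0, 0.0, -0.0], [0.0, -1.0, -0.0], [-0.0, 0.0, -1.0]]
ft_force: [0.3, 0.5, -1.0]
opening: 0.576
```

```bash
python3 -m creep '[[[0.001,-0.0015,0],[0,0,0],1],[[0.001,-0.0015,0.005],[0,0,0],1],[[0.001,-0.0015,0.009],[0,0,0],1],[[0.001,-0.0015,0.0108],[0,0,0],1],[[0.001,-0.0015,0.0108],[0,0,0],1]]' >/dev/null; python3 -m creep '[[[0,0,0],[0,0,0],1],[[0,0,0],[0,0,0],1]]'
```

```text
time: 31.87
tcp_pos: [0.5454, 0.3705, 0.1292]
tool_rot: [[1.0, 0.0, -0.0], [0.0, -1.0, 0.001], [-0.0, -0.001, -1.0]]
ft_force: [-1.3, -0.6, 5.7]
opening: 0.576
```

```bash
python3 -m creep '[[[0,0,0],[0,0,0],-1],[[0,0,0],[0,0,0],-1],[[0,0,0],[0,0,0],-1],[[0,0,0],[0,0,0],-1],[[0,0,0],[0,0,0],-1]]' >/dev/null; python3 -m creep '[[[0,0,-0.01],[0,0,0],-1],[[0,0,-0.04],[0,0,0],-1],[[0,0,-0.075],[0,0,0],-1],[[0,0,-0.09],[0,0,0],-1],[[0,0,-0.09],[0,0,0],-1]]' >/dev/null; python3 -m creep '[[[-0.004,0.03,0],[0,0,0],-1],[[-0.008,0.065,0],[0,0,0],-1],[[-0.01,0.083,0],[0,0,0],-1],[[-0.01,0.083,0],[0,0,0],-1],[[-0.01,0.083,0],[0,0,0],-1]]' >/dev/null; python3 -m creep '[[[0,0,0],[0,0,0],-1],[[0,0,0],[0,0,0],-1]]' >/dev/null
python3 -c "
from h import *
go(.535,.2865,.1055)"
```

```text
t 33.28 tcp [0.5351 0.2888 0.2181] yaw 0.13 tilt [-0.01  0.01] shift [-0.      0.0023  0.1126] F [ 0.  -0.2  0.6] open 0.995
```

```bash
python3 -m creep '[[[0,0.002,0.035],[0,0,0],-1],[[0,0.002,0.075],[0,0,0],-1],[[0,0.002,0.1],[0,0,0],-1],[[0,0.002,0.112],[0,0,0],-1],[[0,0.002,0.112],[0,0,0],-1]]' | grep -E "tcp|force"; python3 -m creep '[[[0,0,0],[0,0,0],-1],[[0,0,0],[0,0,0],1],[[0,0,0],[0,0,0],1],[[0,0,0],[0,0,0],1],[[0,0,0],[0,0,0],1]]' >/dev/null; python3 -m creep '[[[0,0,0],[0,0,0],1],[[0,0,0],[0,0,0],1],[[0,0,0],[0,0,0],1],[[0,0,0],[0,0,0],1]]';  python3 -m creep '[[[0,0,-0.005],[0,0,0],1],[[0,0,-0.012],[0,0,0],1],[[0.002,0,-0.012],[0,0,0],1],[[0.004,0,-0.012],[0,0,0],1],[[0.004,0,-0.012],[0,0,0],1]]' >/dev/null; python3 -m creep '[[[0,0,0],[0,0,0],1],[[0,0,0],[0,0,0],1],[[0,0,0],[0,0,0],1],[[0,0,0],[0,0,0],1]]'
```

```text
tcp_pos: [0.5336, 0.2853, 0.1034]
ft_force: [-0.0, 0.6, -0.3]
time: 34.45
tcp_pos: [0.5361, 0.286, 0.1086]
tool_rot: [[1.0, 0.0, 0.002], [0.0, -1.0, 0.003], [0.002, -0.003, -1.0]]
ft_force: [-1.4, 0.8, 5.3]
opening: 0.643
time: 35.2
tcp_pos: [0.5392, 0.2851, 0.1182]
tool_rot: [[1.0, 0.0, -0.0], [0.0, -1.0, -0.0], [-0.0, 0.0, -1.0]]
ft_force: [-0.2, -0.3, -1.9]
opening: 0.642
```

```bash
python3 -m creep '[[[0.001,0,0],[0,0,0],1],[[0.001,0,0.005],[0,0,0],1],[[0.001,0,0.009],[0,0,0],1],[[0.001,0,0.0106],[0,0,0],1],[[0.001,0,0.0106],[0,0,0],1]]' >/dev/null; python3 -m creep '[[[0,0,0],[0,0,0],1],[[0,0,0],[0,0,0],1]]'; python3 -m creep '[[[0,0,0],[0,0,0],-1],[[0,0,0],[0,0,0],-1],[[0,0,0],[0,0,0],-1],[[0,0,0],[0,0,0],-1],[[0,0,0],[0,0,0],-1]]' >/dev/null; python3 -m creep '[[[0,0,-0.01],[0,0,0],-1],[[0,0,-0.04],[0,0,0],-1],[[0,0,-0.08],[0,0,0],-1],[[0,0,-0.115],[0,0,0],-1],[[0,0,-0.12],[0,0,0],-1]]' >/dev/null; python3 -m creep '[[[-0.025,-0.02,0],[0,0,0],-1],[[-0.055,-0.045,0],[0,0,0],-1],[[-0.085,-0.07,0],[0,0,0],-1],[[-0.115,-0.095,0],[0,0,0],-1],[[-0.145,-0.12,0],[0,0,0],-1]]' >/dev/null;  python3 -m creep '[[[-0.025,-0.02,0],[0,0,0],-1],[[-0.045,-0.04,0],[0,0,0],-1],[[-0.065,-0.05,0],[0,0,0],-1],[[-0.065,-0.05,0],[0,0,0],-1]]' >/dev/null
python3 -c "
from h import *
go(.533,.285,.22)
d=imaging.snapshot('top'); print(*cap(d,(.533,.115),.100,.019));print(*cap(d,(.538,.199),.125,.019)); print(*cap(d,(.536,.286),.140,.028)); print(*cap(d,(.539,.37),.16,.026))
for l in ('timer','beaker'): print(l,[(np.round(r['position'],3),round(r['p'],2)) for c in ('top','scene') for r in (models.pinpoint(c,l) if c=='top' else [])[:1]])
e=imaging.snapshot('scene')
a=[patch(d,.46,.60,.07,.42),cv2.resize(e['image'][150:270,220:395],(700,480))]
for x,y in ((.5287,.1153),(.534,.199),(.5335,.2857),(.539,.3687)):
        cv2.circle(a[0],(int((.42-y)/.0005),int((.60-x)/.0005)),74,(0,0,255),1)
a[1]=a[1][:310]
cv2.imwrite('pics/h.png',np.vstack(a))
"
```

```text
time: 35.78
tcp_pos: [0.5405, 0.2854, 0.1086]
tool_rot: [[1.0, 0.0, -0.0], [0.0, -1.0, 0.001], [-0.0, -0.001, -1.0]]
ft_force: [-1.9, 0.2, 5.8]
opening: 0.641
t 37.37 tcp [0.3252 0.4585 0.2276] yaw 0.46 tilt [-0.15  0.04] shift [0.2064 0.1752 0.0069] F [-0.2 -0.5  0.6] open 0.997
[0.5286383  0.11401383] 190 (0.02329288423061371, array([0.52918887, 0.11426057]), np.float64(0.09951170149838842))
[0.53307742 0.19774053] 137 (0.019847624003887177, array([0.5338214 , 0.19767524]), np.float64(0.12468735906099138))
[0.53252512 0.28654876] 299 (0.02885294519364834, array([0.53350588, 0.28625208]), np.float64(0.13982254471339028))
[0.54027146 0.36735198] 233 (0.025614868849515915, array([0.54014324, 0.3680023 ]), np.float64(0.16004086570327847))
timer [(array([ 0.545,  0.025, -0.002]), 0.67)]
beaker [(array([ 0.478, -0.076,  0.003]), 0.61)]
```

View pics/h.png

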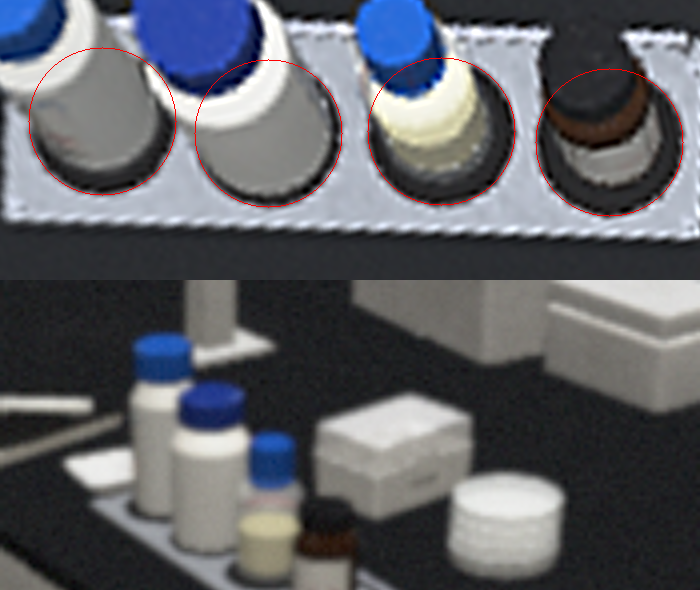

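The rectified top view shows an even ring of pad round every vessel, and the scene view shows all four upright, descending from left to right. I'm handing in.

```bash
python3 -m creep '[[[0,0,0],[0,0,0],-1],[[0,0,0],[0,0,0],-1]]' | head -1; python3 -c "
from rig import manip
print(manip.job_done())"
```

```text
time: 37.73
the job is handed in; nothing more can be done
None
```

The four vessels stand upright on the tray, shortest to tallest starting at the timer (right) end: amber jar, glass bottle, white jar, slim bottle. The job was handed in at about 38 s of the 141 s limit, and no verdict came back.

- **Correction made:** after the first placing, the slim bottle and the white jar sat about 4 mm too near the robot, because camera x read about 4 mm below robot x. I regripped both, shifted them and set them down again.
- **Last check, centring:** in the top view all four cap centres were within about 2 mm of their pad centres. The camera calibration is itself only good to about 2 mm.
- **Last check, timer and beaker:** the robot never touched them on purpose. The beaker read within 1–2 mm of its starting position. The network put the timer up to 6 mm from its first reading, which I took as network noise (about 4 mm) and did not check further.
- **Forces:** the highest wrist reading I saw was about 21 N, while setting down the amber jar.

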